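# Put the dry boards away in the stand by size

## Robot

A 6-joint arm with a two-finger parallel gripper is mounted at the origin on a cart in front of the work surface, level with it; the furniture and walls round the work are solid. World frame = base frame: x ahead of the robot, y to its left, z up, the work surface at z = 0. Lengths are in m, angles in rad, forces in N, time in s.
With the tool pointing down it reaches from about 0.3 to 0.825 m from the base axis. Payload 5.4 kg.
Tool frame: the origin (TCP) lies at the very end of the fingers, on their centre line; the grasp point (between the pads) lies 19 mm behind it; z points along the fingers, y is the line along which they close (so a half turn about z gives the same grasp; the last joint's range is limited). The gripper opens to 92 mm and grips with 3 to 60 N. Pads are 20 mm wide; open, the fingers measure 128 mm over their backs; the gripper's body (75 mm by 189 mm) begins 69 mm behind the grasp point.
Start: joints at [0.899, 0.158, 1.597, -0, 1.386, -0.21], TCP at [0.256, 0.515, 0.215] pointing down, gripper open.
Joint ranges: [-2.91, 2.91], [-0.94, 2.29], [0.18, 2.7], [-1.29, 4.43], [0.17, 2.64], [-3, 3]. Speed limits (rad/s): [2.57, 2.57, 3.14, 3.14, 3.14, 3.14].

## Interface

Orientations are given as a rotation vector (axis times angle).
In Python, from workcell import env gives the robot as it stands.
- The arm moves only by the tool move_arm, never from a script. Its argument "rows" is a list of rows, each a list of 3 entries, a list of its own where there are three numbers: the shift along the tool's x, y, z in m, then the turn about the tool's z in degrees, then the closure, from -1 (fully open) to 1 (shut). A call has exactly 5 rows; each row is the pose to reach, as a shift and turn from the pose commanded when the call began, along the tool's axes at that moment; what a row does not reach only later rows make up. A row lasts 1/8 s, in which the tool goes at most 62.5 mm and 10.7 degrees, less where a joint would pass 70% of its speed; a pose out of reach is approached as far as the arm can. A call with a gripper value outside its range is refused whole. The fingers move at their own pace and stop on an object; "newtons" is the grip in N (left out, the last holds). Time passes only in rows, so rows that repeat a pose let the fingers close, or fill a call up. It gives the time, the measured TCP pose, the force, the opening and the grip force at its end, in the units of the state.
- env.observe(): the state, without advancing time (a new reading comes with each control period).
- env.read_camera(name): name is "side" or "top"; returns the picture (480x640x3 uint8, red, green, blue); there is no depth.
- env.camera_model(name): a dict with "vertical_fov" (degrees; the focal length in pixels is half the picture's height over the tangent of half this angle, whatever the lens; pixels are square), "cx", "cy" (the principal point, pixels), "R" (3x3) and "t" (3): a world point X has camera coordinates R X + t. Camera axes: x right, y down, z forward; pixel columns grow to the right and rows downward; lengths in m; the calibration is good to about 2 mm. A picture is of the moment at which its call begins. camera_model takes no time and is no camera call.
- env.job_done(): hands the job in; it is judged then, once.
The state is a dict: "clock": time; "qpos": joint angles; "qd": joint speeds; "tau": joint torques, N m; "tool_pos": TCP position; "ee_rot": TCP orientation; "contact_force": force on the tool from outside, world axes, zero at the start; "wrist_torque": the same for the moment, N m; "grip_width": finger opening in m; "grip_force": force on a finger pad.
Only numpy, scipy, OpenCV 4.12 (cv2) and the standard library are available. Lean on these libraries where they do the work, as an engineer would, in place of code of your own. Each camera call takes 0.05 s, during which the arm holds its last target. There are 200 camera calls.

## Task

Put the four dry wooden boards away: move each from the wire drainer into the dark wooden stand, lined up by size with the smallest in the front slot (nearest you) and the largest in the back slot by the wall. Each board must stand upright, fully down on its slot floor between the end stops, and let go; do not knock or push the other things on the worktop.

Things in the scene. Friction and masses are not known exactly. Their poses are not given: they have to be found in the camera images.
- board_1: the smallest of four plain pale wooden breakfast boards, 95 mm wide, 100 mm high, 12 mm thick, standing on edge in the drainer; a 12 mm hanging hole near one upper corner. Origin: middle of its lower edge (the top edge is 100 mm above). x = through its thickness, y = along its width, z = up; either face may look either way. About 110 g
- board_2: the second smallest of four plain pale wooden breakfast boards, 123 mm wide, 110 mm high, 12 mm thick, standing on edge in the drainer; a 12 mm hanging hole near one upper corner. Origin: middle of its lower edge (the top edge is 110 mm above). x = through its thickness, y = along its width, z = up; either face may look either way. About 150 g
- board_3: the second largest of four plain pale wooden breakfast boards, 151 mm wide, 120 mm high, 12 mm thick, standing on edge in the drainer; a 12 mm hanging hole near one upper corner. Origin: middle of its lower edge (the top edge is 120 mm above). x = through its thickness, y = along its width, z = up; either face may look either way. About 200 g
- board_4: the largest of four plain pale wooden breakfast boards, 180 mm wide, 130 mm high, 12 mm thick, standing on edge in the drainer; a 12 mm hanging hole near one upper corner. Origin: middle of its lower edge (the top edge is 130 mm above). x = through its thickness, y = along its width, z = up; either face may look either way. About 260 g
- stand: dark wood stand, fixed, 232 mm long. Origin: underside centre. x along the row, front (robot side) to back (tiled wall); y along the slots. Slots at x = -82.5, -27.5, 27.5, 82.5 mm, y = 0, floors 20 mm above origin; clear lengths 119, 147, 175, 204 mm between 14 mm high end stops. Slots 16 mm wide between wire dividers (y = +-30) that rise 57 mm above the floor, 36 mm wide at the top (lead-in)
- drainer: steel wire drainer on a white drip tray 226 x 150 mm, fixed. Origin: underside centre; x along the row, away from the robot; y along the slots. The boards start in its four slots at x = -82.5, -27.5, 27.5, 82.5 mm, in any order, up to 12 mm off centre along y, lower edges 22 mm above the origin. Slots 16 mm wide between wire dividers that rise 57 mm above that
- spice_jar: spice jar with black cap, 41 mm across, 105 mm tall, standing on the worktop near the racks, to be left alone. Origin: centre of its underside
- mill: dark wooden pepper mill, 58 mm across, 170 mm tall, standing behind the racks, to be left alone. Origin: centre of its underside

How it is judged:
By the outcome, as a careful person would: the job done as asked, in the order asked, and still so for the second after the job is handed in, with the robot touching nothing.
It also fails if it takes over 104 s, if anything falls off the work surface, if the arm or the gripper's body presses on something with over 40 N, if the wrist force passes 120 N, or if a joint passes its speed limit or range.

## Working session

There is one attempt and no reset: what is moved stays moved. The work goes in short steps, Python scripts to look and compute and a tool call to move; the robot and the scene stay as the last step left them, time stands still between calls to the robot, and variables do not carry over. Pictures are saved under pics/ and viewed, at most 14 in all, crops included, and the job is handed in when it is done.

Besides the shell and the picture viewer there is one more tool, called after "Request:" as name(argument=value, ...), one argument or row to a line, values as JSON. move_arm: Moves the arm, as the interface text tells. Its arguments: {"type":"object","properties":{"rows":{"type":"array"},"newtons":{"type":"number"}},"required":["rows"]}

```bash
mkdir -p pics; ls
python3 - <<'E'
from workcell import env
import cv2,json
for n in("side","top"):
    im=env.read_camera(n); cv2.imwrite(f"pics/{n}0.png",im[:,:,::-1])
    m=env.camera_model(n); print(n,m)
s=env.observe(); print({k:s[k] for k in("clock","qpos","tool_pos","ee_rot","grip_width","contact_force")})
E
```

```text
pics
side {'vertical_fov': 47.81799420656586, 'cx': 332.6858480291752, 'cy': 231.86440345188063, 'R': array([[-0.94983103, -0.3127444 ,  0.00345678],
       [-0.27486514,  0.82941301, -0.48633652],
       [ 0.14923193, -0.46288767, -0.87376475]]), 't': array([0.54480663, 0.01637202, 0.88975473])}
top {'vertical_fov': 56.76642570414973, 'cx': 322.17911101111, 'cy': 247.76876205667244, 'R': array([[-0.02175472, -0.99975237,  0.00468363],
       [-0.99944247,  0.02162882, -0.02543527],
       [ 0.02532767, -0.00523436, -0.9996655 ]]), 't': array([0.19617021, 0.50542628, 0.90144348])}
{'clock': 0.1, 'qpos': array([ 8.98907012e-01,  1.58984966e-01,  1.59805632e+00,  1.53984683e-05,
        1.38619057e+00, -2.10088067e-01]), 'tool_pos': array([0.25586201, 0.51433273, 0.213743  ]), 'ee_rot': array([-7.18807998e-01, -3.05752064e+00,  2.31784046e-03]), 'grip_width': 0.0922291300217788, 'contact_force': array([ 1.88929436,  0.1395246 , -0.06653138])}
```

View pics/side0.png

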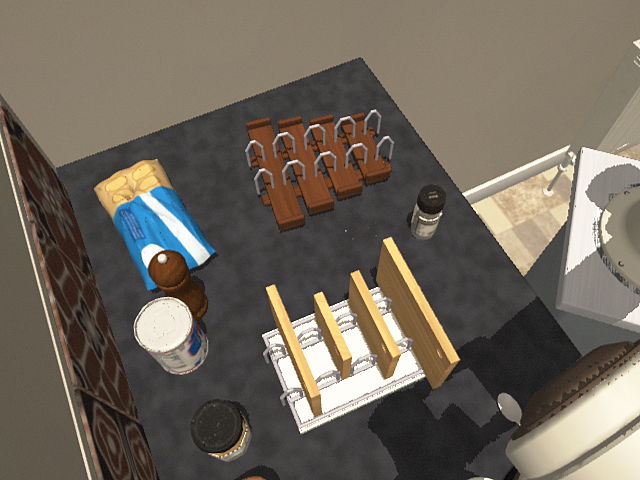

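View pics/top0.png

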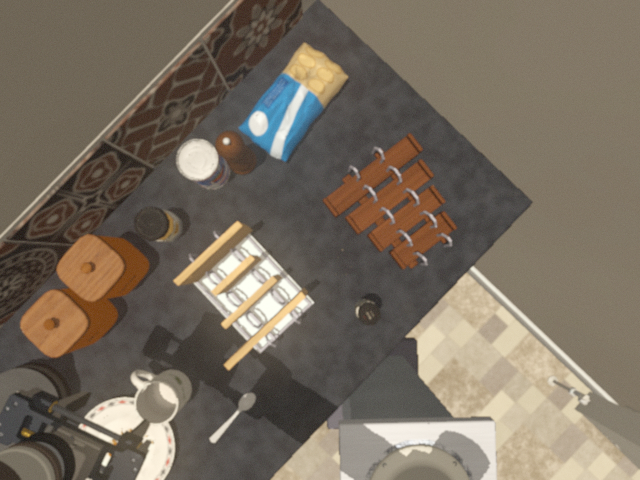

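Side and top views agree. The drainer is at about (255,300) in the top view with four pale boards, and the stand is at about (390,200). The mug, mill, tin and spice jar (368,310) are nearby. Front to back, the boards look large, medium, small, large.

```bash
cat > h.py <<'E'
import numpy as np,cv2
from workcell import env
def cam(n):
    m=env.camera_model(n); f=240/np.tan(np.radians(m["vertical_fov"]/2))
    return f,m["cx"],m["cy"],np.array(m["R"]),np.array(m["t"])
def ray(n,uv):
    f,cx,cy,R,t=cam(n); uv=np.atleast_2d(uv).astype(float)
    d=np.c_[(uv[:,0]-cx)/f,(uv[:,1]-cy)/f,np.ones(len(uv))]@R
    return -R.T@t,d
def plane(n,uv,z):
    c,d=ray(n,uv); return c+d*((z-c[2])/d[:,2])[:,None]
def proj(n,X):
    f,cx,cy,R,t=cam(n); p=np.atleast_2d(X)@R.T+t
    return p[:,:2]/p[:,2:]*f+[cx,cy]
E
python3 - <<'E'
from h import *
im=cv2.imread("pics/top0.png"); hsv=cv2.cvtColor(im,cv2.COLOR_BGR2HSV)
def blobs(mask,x0,y0,x1,y1,amin):
    k=np.zeros_like(mask);k[y0:y1,x0:x1]=mask[y0:y1,x0:x1]
    n,l,s,c=cv2.connectedComponentsWithStats(k)
    return k,[np.argwhere(l==i)[:,::-1] for i in range(1,n) if s[i,4]>amin]
k,bs=blobs(cv2.inRange(hsv,(12,70,120),(30,255,255)),160,210,330,380,60)
for z in(.122,.132,.142,.152):
  for p in bs:
    r=cv2.minAreaRect(p.astype(np.float32)); b=cv2.boxPoints(r)
    w=plane("top",b,z); e=[np.linalg.norm(w[i]-w[(i+1)%4]) for i in(0,1)]
    i=int(np.argmax(e)); d=w[(i+1)%4]-w[i]; 
    print(z,len(p),np.round(r[0]),"c",np.round(w.mean(0)[:2],3),"LxW",np.round([max(e),min(e)],3),"ang",round(np.degrees(np.arctan2(d[1],d[0]))%180,1))
print("stand")
k2,ss=blobs(cv2.inRange(hsv,(0,90,30),(14,255,200)),315,125,470,275,200)
for p in ss:
    r=cv2.minAreaRect(p.astype(np.float32)); b=cv2.boxPoints(r); w=plane("top",b,.034)
    e=[np.linalg.norm(w[i]-w[(i+1)%4]) for i in(0,1)];i=int(np.argmax(e)); d=w[(i+1)%4]-w[i]
    print(len(p),np.round(r[0]),"c",np.round(w.mean(0)[:2],4),np.round(e,3),"ang",round(np.degrees(np.arctan2(d[1],d[0]))%180,1))
c1=cv2.resize(im[210:380,165:325],None,fx=3.4,fy=3.4,interpolation=2)
c2=cv2.resize(im[125:280,315:470],None,fx=3.4,fy=3.4,interpolation=2)
h=max(c1.shape[0],c2.shape[0]);o=np.zeros((h,c1.shape[1]+c2.shape[1],3),np.uint8)
o[:c1.shape[0],:c1.shape[1]]=c1;o[:c2.shape[0],c1.shape[1]:]=c2
cv2.imwrite("pics/crop0.png",cv2.resize(o,None,fx=.74,fy=.74))
E
```

```text
0.122 157 [170. 227.] c [0.549 0.456] LxW [0.05  0.026] ang 166.8
0.122 1543 [211. 255.] c [0.498 0.383] LxW [0.164 0.033] ang 132.0
0.122 586 [235. 275.] c [0.461 0.341] LxW [0.103 0.021] ang 132.3
0.122 596 [250. 301.] c [0.415 0.315] LxW [0.134 0.016] ang 131.0
0.122 905 [265. 329.] c [0.365 0.289] LxW [0.196 0.017] ang 132.8
0.132 157 [170. 227.] c [0.549 0.453] LxW [0.05  0.025] ang 166.8
0.132 1543 [211. 255.] c [0.497 0.381] LxW [0.162 0.032] ang 132.0
0.132 586 [235. 275.] c [0.462 0.339] LxW [0.102 0.02 ] ang 132.3
0.132 596 [250. 301.] c [0.416 0.313] LxW [0.133 0.015] ang 131.0
0.132 905 [265. 329.] c [0.367 0.288] LxW [0.194 0.017] ang 132.8
0.142 157 [170. 227.] c [0.548 0.449] LxW [0.049 0.025] ang 166.8
0.142 1543 [211. 255.] c [0.497 0.378] LxW [0.16  0.032] ang 132.0
0.142 586 [235. 275.] c [0.462 0.337] LxW [0.101 0.02 ] ang 132.3
0.142 596 [250. 301.] c [0.417 0.312] LxW [0.131 0.015] ang 131.0
0.142 905 [265. 329.] c [0.368 0.287] LxW [0.191 0.016] ang 132.8
0.152 157 [170. 227.] c [0.547 0.446] LxW [0.048 0.025] ang 166.8
0.152 1543 [211. 255.] c [0.497 0.376] LxW [0.158 0.032] ang 132.0
0.152 586 [235. 275.] c [0.462 0.336] LxW [0.099 0.02 ] ang 132.3
0.152 596 [250. 301.] c [0.418 0.31 ] LxW [0.129 0.015] ang 131.0
0.152 905 [265. 329.] c [0.37  0.286] LxW [0.189 0.016] ang 132.8
stand
7953 [397. 207.] c [0.5864 0.0341] [0.223 0.227] ang 35.9
```

View pics/crop0.png

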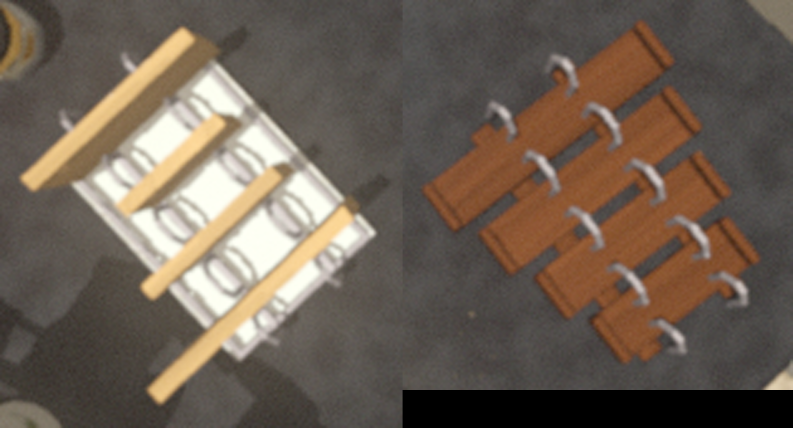

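The crop shows, front to back in the drainer, board_4, board_2, board_1, board_3. The stand bars are well visible, smallest at the lower right. I'll convert the corner picks to world coordinates.

```bash
cat > meas.py <<'E'
from h import *
S=2.516
bd={4:[(347,200),(358,211),(162,404),(148,392)],2:[(281,166),(290,175),(153,298),(141,287)],
1:[(215,116),(225,124),(130,214),(117,207)],3:[(183,27),(196,37),(34,190),(20,178)]}
H={1:.122,2:.132,3:.142,4:.152}
print("cam",ray("top",[[0,0]])[0])
C=[]
for b in(4,2,1,3):
    w=plane("top",np.array(bd[b])/S+[165,210],H[b])[:,:2]
    d=(w[0]+w[1]-w[2]-w[3])/2; C.append(w.mean(0))
    print(b,np.round(w.mean(0),4),"L",round(np.linalg.norm(d),3),"ang",round(np.degrees(np.arctan2(d[1],d[0])),1))
C=np.array(C); r=C[3]-C[0]; print("row fit",np.diff(C,axis=0))
st=[[(727,220),(758,260),(627,361),(593,316)],[(697,153),(730,192),(572,318),(537,277)],[(668,88),(700,130),(514,274),(480,233)],[(640,22),(673,62),(455,230),(423,188)]]
C=[]
for z in(.034,):
  for q in st:
    w=plane("top",(np.array(q)-[402.6,0])/S+[315,125],z)[:,:2]
    d=(w[0]+w[1]-w[2]-w[3])/2;C.append(w.mean(0))
    print("slot",np.round(w.mean(0),4),"L",round(np.linalg.norm(d),3),"W",np.round(np.linalg.norm(w[0]-w[1]),3),"ang",round(np.degrees(np.arctan2(d[1],d[0])),1))
C=np.array(C);x=C[3]-C[0];print("pitch",np.linalg.norm(np.diff(C,axis=0),axis=1),"rowang",np.degrees(np.arctan2(x[1],x[0])),"mean",C.mean(0))
E
python3 meas.py
```

```text
cam [0.48658065 0.18990833 0.91307882]
4 [0.368  0.2848] L 0.186 ang -47.0
2 [0.4141 0.3126] L 0.128 ang -49.8
1 [0.4605 0.3448] L 0.093 ang -48.0
3 [0.5016 0.3838] L 0.153 ang -47.9
row fit [[0.0460765  0.02778561]
 [0.04639365 0.03218572]
 [0.04108684 0.03906301]]
slot [ 0.52   -0.0165] L 0.131 W 0.04 ang -54.7
slot [0.5636 0.0157] L 0.16 W 0.04 ang -53.1
slot [0.6069 0.0489] L 0.187 W 0.042 ang -53.5
slot [0.6518 0.0815] L 0.218 W 0.041 ang -53.6
pitch [0.05413801 0.05455047 0.0555489 ] rowang 36.62397506718869 mean [0.58558502 0.03238837]
```

```bash
cat >> h.py <<'E'
from scipy.spatial.transform import Rotation as Ro
def go(pos,yaw):
    s=env.observe(); R=Ro.from_rotvec(s["ee_rot"]).as_matrix()
    sh=R.T@(np.array(pos)-s["tool_pos"]); cur=np.degrees(np.arctan2(R[1,1],R[0,1]))
    turn=-((yaw-cur+90)%180-90)
    print("t",round(s["clock"],2),"tcp",np.round(s["tool_pos"],4),"yaw",round(cur,2),"w",round(s["grip_width"],4),"shift",np.round(sh,4),"turn",round(turn,1))
E
python3 -c "
from h import *
go([.368,.285,.26],42);go([.368,.285,.12],42)"
```

```text
t 0.1 tcp [0.2559 0.5143 0.2137] yaw 63.54 w 0.0922 shift [-0.2026 -0.1554 -0.0461] turn 21.5
t 0.1 tcp [0.2559 0.5143 0.2137] yaw 63.54 w 0.0922 shift [-0.2026 -0.1552  0.0939] turn 21.5
```

Request:
move_arm(
  rows=[
    [[0,0,-0.046],0,0.1],
    [[-0.05,-0.039,-0.046],10.7,0.1],
    [[-0.1,-0.078,-0.046],21.5,0.1],
    [[-0.15,-0.116,-0.046],21.5,0.1],
    [[-0.2026,-0.1553,-0.046],21.5,0.1],
  ],
  newtons=25,
)

```text
clock: 0.72
tool_pos: [0.3663, 0.2883, 0.2603]
ee_rot: [-1.276, -2.871, 0.0]
contact_force: [1.5, -0.5, 0.4]
grip_width: 0.0441
grip_force: 0.0
```

```bash
python3 -c "
from h import *
go([.368,.285,.12],42)
for n in('side','top'): cv2.imwrite(f'pics/{n}1.png',env.read_camera(n)[:,:,::-1])"
```

```text
t 0.72 tcp [0.3663 0.2883 0.2603] yaw 42.07 w 0.0441 shift [-0.0036 -0.0009  0.1403] turn 0.1
```

View pics/side1.png

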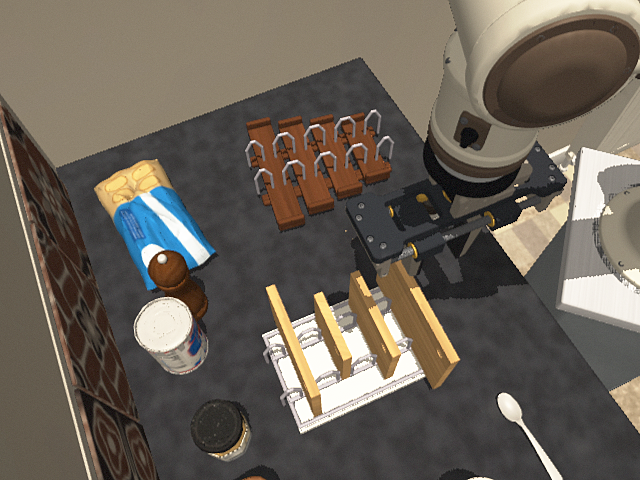

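The gripper hangs above board_4 at about (410,240), with its fingers on either side. Descending.

Request:
move_arm(
  rows=[
    [[0,0,0.04],0,0.1],
    [[0,0,0.08],0,0.1],
    [[0,0,0.11],0,0.1],
    [[0,0,0.14],0,0.1],
    [[0,0,0.14],0,0.1],
  ],
)

```text
clock: 1.45
tool_pos: [0.3635, 0.2898, 0.1182]
ee_rot: [-1.274, -2.867, 0.007]
contact_force: [0.1, -0.3, 0.8]
grip_width: 0.0414
grip_force: 0.0
```

Request:
move_arm(
  rows=[
    [[0,0,0],0,0.9],
    [[0,0,0],0,0.9],
    [[0,0,0],0,0.9],
    [[0,0,0],0,0.9],
    [[0,0,0],0,0.9],
  ],
  newtons=25,
)

```text
clock: 2.08
tool_pos: [0.3664, 0.2902, 0.1215]
ee_rot: [1.277, 2.87, 0.001]
contact_force: [-1.0, -1.0, 5.3]
grip_width: 0.012
grip_force: 25.0
```

```bash
python3 -c "
from h import *
s=env.observe();print(s['grip_width'],s['grip_force'],s['contact_force'])
go([.368,.285,.30],42)
c=np.array([.5855,.0325]);u=np.array([np.cos(np.radians(36.5)),np.sin(np.radians(36.5))])
for x in(-.0825,-.0275,.0275,.0825):print(np.round(c+x*u,4))"
```

```text
0.012024528668448988 24.970726668834686 [-1.03909535 -1.01982052  5.31287496]
t 2.08 tcp [0.3664 0.2902 0.1215] yaw 42.04 w 0.012 shift [-0.0051 -0.0022 -0.1785] turn 0.0
[ 0.5192 -0.0166]
[0.5634 0.0161]
[0.6076 0.0489]
[0.6518 0.0816]
```

Request:
move_arm(
  rows=[
    [[0,0,-0.03],0,0.9],
    [[0,0,-0.07],0,0.9],
    [[0,0,-0.12],0,0.9],
    [[0,0,-0.16],0,0.9],
    [[0,0,-0.19],0,0.9],
  ],
)

```text
clock: 2.7
tool_pos: [0.3661, 0.2903, 0.312]
ee_rot: [1.277, 2.87, 0.002]
contact_force: [-0.1, 0.5, -2.1]
grip_width: 0.0117
grip_force: 25.0
```

```bash
python3 -c "
from h import *
s=env.observe();print(s['grip_width'],s['contact_force'],s['qd'].round(2))
go([.649,.0856,.31],36.5)"
```

```text
0.011663796639287754 [-0.10782161  0.54302112 -2.14843721] [-0.   -0.06 -0.38 -0.    0.47 -0.  ]
t 2.7 tcp [0.3661 0.2903 0.312 ] yaw 42.04 w 0.0117 shift [-0.3414  0.073   0.0022] turn 5.5
```

Request:
move_arm(
  rows=[
    [[-0.02,0.004,0],0,0.9],
    [[-0.06,0.013,0],0,0.9],
    [[-0.1,0.022,0],0,0.9],
    [[-0.14,0.031,0],0,0.9],
    [[-0.18,0.04,0],0,0.9],
  ],
)

```text
clock: 3.32
tool_pos: [0.517, 0.1824, 0.3097]
ee_rot: [-1.277, -2.869, 0.001]
contact_force: [-0.2, 0.7, -2.4]
grip_width: 0.0119
grip_force: 25.0
```

Request:
move_arm(
  rows=[
    [[-0.04,0.008,0],1,0.9],
    [[-0.08,0.016,0],3,0.9],
    [[-0.12,0.024,0],4,0.9],
    [[-0.15,0.03,0],5.5,0.9],
    [[-0.1614,0.033,0],5.5,0.9],
  ],
)

```text
clock: 3.95
tool_pos: [0.6494, 0.0844, 0.309]
ee_rot: [-1.414, -2.803, 0.001]
contact_force: [0.3, 0.3, -1.7]
grip_width: 0.0116
grip_force: 25.0
```

Request:
move_arm(
  rows=[
    [[0,0,0],0,0.9],
    [[0,0,0],0,0.9],
    [[0,0,0],0,0.9],
    [[0,0,0],0,0.9],
    [[0,0,0],0,0.9],
  ],
)

```text
clock: 4.58
tool_pos: [0.6487, 0.0858, 0.3108]
ee_rot: [1.412, 2.806, 0.0]
contact_force: [0.4, 0.1, -2.4]
grip_width: 0.012
grip_force: 25.0
```

```bash
python3 -c "
from h import *
go([.649,.0856,.31],36.5)
for n in('side','top'): cv2.imwrite(f'pics/{n}2.png',env.read_camera(n)[:,:,::-1])"
```

```text
t 4.58 tcp [0.6487 0.0858 0.3108] yaw 36.56 w 0.012 shift [-0.0003  0.0002  0.0008] turn 0.1
```

View pics/side2.png

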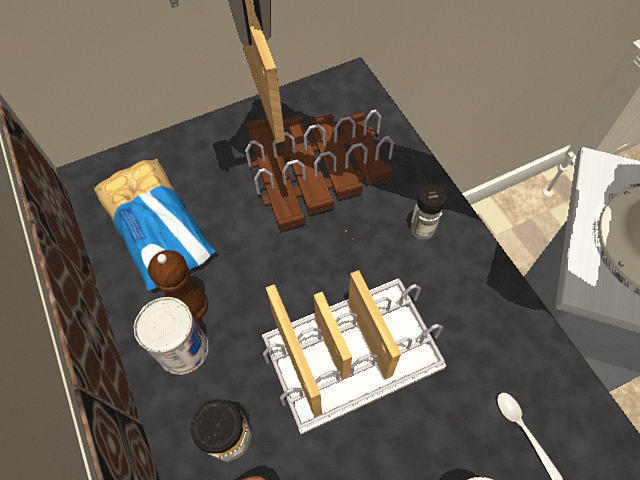

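Board_4 hangs above the back slot, with its near lower corner at about (280,140). I'll check that against the projection.

```bash
python3 -c "
from h import *
a=np.radians(36.5);u=np.array([np.cos(a),np.sin(a),0]);v=np.array([np.sin(a),-np.cos(a),0])
c=np.array([.6518,.0816,.2113])
P=[c+s*.09*v+e*.006*u+[0,0,z] for s in(1,-1) for z in(0,.13) for e in(-1,1)]
print(proj('side',P).round(0).tolist()); 
im=cv2.imread('pics/side2.png');
# stand end corners of bars at z=.034
for x,L in zip((-.0825,-.0275,.0275,.0825),(.131,.159,.187,.216)):
  q=np.array([.5855,.0325,.034])+x*u
  for e in(-1,1): 
    for w in(-.02,.02): cv2.circle(im,tuple(proj('side',q+e*L/2*v+w*u)[0].round().astype(int)),1,(0,255,0),-1)
for p in proj('side',P):cv2.circle(im,tuple(p.round().astype(int)),1,(255,0,0),-1)
cv2.imwrite('pics/chk.png',cv2.resize(im[20:250,200:420],None,fx=2.6,fy=2.6))
"
```

```text
[[251.0, 48.0], [243.0, 50.0], [238.0, -32.0], [229.0, -30.0], [284.0, 139.0], [275.0, 141.0], [275.0, 65.0], [265.0, 68.0]]
```

View pics/chk.png

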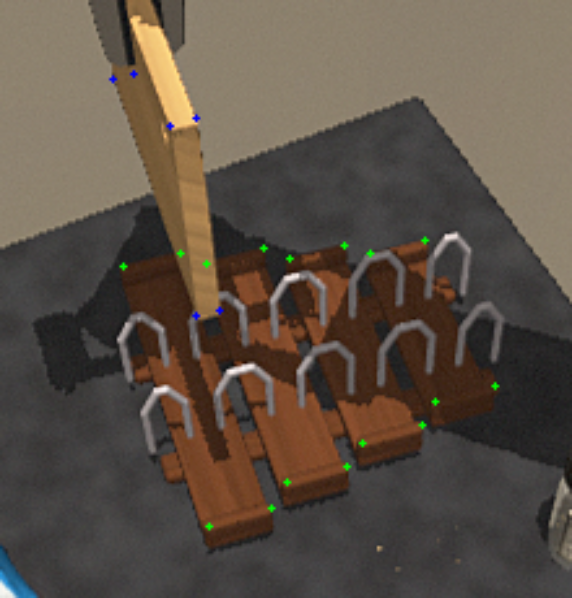

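Projection and image agree to about 1 px for both the stand and the board. Lowering.

Request:
move_arm(
  rows=[
    [[0,0,0.03],0,0.9],
    [[0,0,0.065],0,0.9],
    [[0,0,0.095],0,0.9],
    [[0,0,0.115],0,0.9],
    [[0,0,0.13],0,0.9],
  ],
)

```text
clock: 5.3
tool_pos: [0.6489, 0.0855, 0.1799]
ee_rot: [-1.413, -2.806, 0.0]
contact_force: [0.8, -0.1, -2.2]
grip_width: 0.0121
grip_force: 25.0
```

Request:
move_arm(
  rows=[
    [[0,0,0.012],0,0.9],
    [[0,0,0.025],0,0.9],
    [[0,0,0.04],0,0.9],
    [[0,0,0.052],0,0.9],
    [[0,0,0.058],0,0.9],
  ],
)

```text
clock: 5.92
tool_pos: [0.6484, 0.0855, 0.1214]
ee_rot: [-1.412, -2.805, 0.001]
contact_force: [0.4, -0.0, -1.6]
grip_width: 0.0117
grip_force: 25.0
```

Request:
move_arm(
  rows=[
    [[0,0,0.001],0,0.9],
    [[0,0,0.002],0,0.9],
    [[0,0,0.003],0,0.9],
    [[0,0,0.003],0,0.9],
    [[0,0,0.003],0,0.9],
  ],
)

```text
clock: 6.55
tool_pos: [0.6489, 0.0855, 0.1198]
ee_rot: [1.413, 2.806, 0.0]
contact_force: [-0.8, -0.2, -3.0]
grip_width: 0.012
grip_force: 25.0
```

Request:
move_arm(
  rows=[
    [[0,0,0.001],0,0.9],
    [[0,0,0.002],0,0.9],
    [[0,0,0.002],0,0.9],
    [[0,0,0.002],0,0.9],
    [[0,0,0.002],0,0.9],
  ],
)

```text
clock: 7.18
tool_pos: [0.6493, 0.0856, 0.1197]
ee_rot: [1.412, 2.805, 0.001]
contact_force: [-3.5, 0.2, 7.2]
grip_width: 0.0119
grip_force: 25.0
```

On the floor (7 N upward). Release, rise.

Request:
move_arm(
  rows=[
    [[0,0,0],0,0.3],
    [[0,0,0],0,0.3],
    [[0,0,0],0,0.1],
    [[0,0,0],0,0.1],
    [[0,0,-0.03],0,0.1],
  ],
)

```text
clock: 7.8
tool_pos: [0.6466, 0.0855, 0.1447]
ee_rot: [-1.411, -2.801, 0.004]
contact_force: [0.4, -0.4, 0.8]
grip_width: 0.0411
grip_force: 0.0
```

Request:
move_arm(
  rows=[
    [[0,0,-0.04],0,0.1],
    [[0,0,-0.08],0,0.1],
    [[0,0,-0.12],0,0.1],
    [[0,0,-0.15],0,0.1],
    [[0,0,-0.15],0,0.1],
  ],
)

```text
clock: 8.43
tool_pos: [0.6503, 0.0855, 0.3007]
ee_rot: [1.41, 2.801, 0.004]
contact_force: [0.2, 0.1, -0.5]
grip_width: 0.0411
grip_force: 0.0
```

```bash
python3 -c "
from h import *
s=env.observe();print(s['contact_force'])
go([.5016,.3838,.26],42)"
```

```text
[ 0.17995484  0.08752222 -0.4761055 ]
t 8.43 tcp [0.6503 0.0855 0.3007] yaw 36.54 w 0.0411 shift [0.3283 0.058  0.0397] turn -5.5
```

Request:
move_arm(
  rows=[
    [[0.025,0.004,0],0,0.1],
    [[0.065,0.011,0],0,0.1],
    [[0.105,0.018,0],0,0.1],
    [[0.145,0.025,0],0,0.1],
    [[0.185,0.032,0],0,0.1],
  ],
)

```text
clock: 9.05
tool_pos: [0.5617, 0.2553, 0.295]
ee_rot: [-1.41, -2.803, 0.004]
contact_force: [-0.2, 0.6, 0.6]
grip_width: 0.0417
grip_force: 0.0
```

Request:
move_arm(
  rows=[
    [[0.04,0.007,0],-1,0.1],
    [[0.08,0.015,0],-3,0.1],
    [[0.12,0.022,0.01],-4.5,0.1],
    [[0.143,0.026,0.03],-5.5,0.1],
    [[0.143,0.026,0.04],-5.5,0.1],
  ],
)

```text
clock: 9.68
tool_pos: [0.4969, 0.3848, 0.2541]
ee_rot: [-1.27, -2.869, 0.006]
contact_force: [0.1, -0.3, -0.4]
grip_width: 0.0413
grip_force: 0.0
```

```bash
python3 -c "
from h import *
go([.5016,.3838,.11],42)
for n in('side',): cv2.imwrite(f'pics/{n}3.png',cv2.resize(env.read_camera(n)[:,:,::-1][50:450,150:550],(600,600)))"
```

```text
t 9.68 tcp [0.4969 0.3848 0.2541] yaw 42.24 w 0.0413 shift [-0.0042  0.0035  0.144 ] turn 0.2
```

View pics/side3.png

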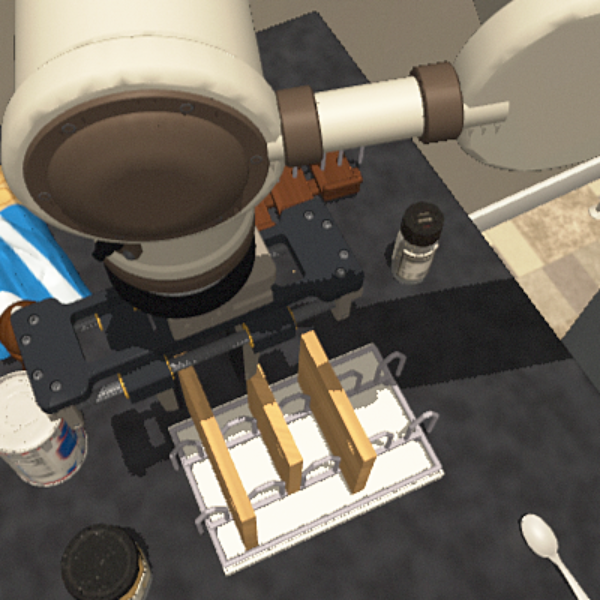

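Gripper is over board_3, and its body overhangs toward the mill and tin. I'll triangulate the tin's height before descending.

```bash
python3 -c "
from h import *
def tri(a,b):
  c1,d1=ray('top',a);c2,d2=ray('side',b)
  A=np.c_[d1[0],-d2[0]];k=np.linalg.lstsq(A,c2-c1,rcond=None)[0]
  p,q=c1+k[0]*d1[0],c2+k[1]*d2[0];return ((p+q)/2).round(3),round(np.linalg.norm(p-q),3)
print('tin',tri([199,159],[165,327]),'mill',tri([226,142],[163,257]),'jar',tri([148,222],[220,430]))
"
```

```text
tin (array([0.676, 0.41 , 0.091]), np.float64(0.003)) mill (array([0.688, 0.344, 0.167]), np.float64(0.0)) jar (array([0.558, 0.507, 0.085]), np.float64(0.01))
```

Request:
move_arm(
  rows=[
    [[-0.002,0.002,0.04],0,0.1],
    [[-0.002,0.002,0.08],0,0.1],
    [[-0.002,0.002,0.12],0,0.1],
    [[-0.002,0.002,0.14],0,0.1],
    [[-0.002,0.002,0.145],0,0.1],
  ],
)

```text
clock: 10.35
tool_pos: [0.5027, 0.3826, 0.1116]
ee_rot: [-1.278, -2.869, 0.003]
contact_force: [-0.6, 0.9, 1.6]
grip_width: 0.0412
grip_force: 0.0
```

Request:
move_arm(
  rows=[
    [[0,0,0],0,0.9],
    [[0,0,0],0,0.9],
    [[0,0,0],0,0.9],
    [[0,0,0],0,0.9],
    [[0,0,0],0,0.9],
  ],
)

```text
clock: 10.98
tool_pos: [0.5035, 0.3837, 0.1138]
ee_rot: [1.276, 2.87, 0.002]
contact_force: [-1.0, -1.2, 5.6]
grip_width: 0.012
grip_force: 25.0
```

```bash
python3 -c "
from h import *
go([.5016,.3838,.11],42)"
```

```text
t 10.97 tcp [0.5035 0.3837 0.1138] yaw 42.05 w 0.012 shift [ 0.0014 -0.0013  0.0038] turn 0.1
```

Request:
move_arm(
  rows=[
    [[0,0,-0.03],0,0.9],
    [[0,0,-0.07],0,0.9],
    [[0,0,-0.12],0,0.9],
    [[0,0,-0.16],0,0.9],
    [[0,0,-0.19],0,0.9],
  ],
)

```text
clock: 11.6
tool_pos: [0.5031, 0.3836, 0.3041]
ee_rot: [1.277, 2.87, 0.002]
contact_force: [-0.6, -0.3, -1.8]
grip_width: 0.0116
grip_force: 25.0
```

```bash
python3 -c "
from h import *
go([.6080,.0480,.305],36.5)"
```

```text
t 11.6 tcp [0.5031 0.3836 0.3041] yaw 42.04 w 0.0116 shift [-0.3195 -0.1468 -0.001 ] turn 5.5
```

Request:
move_arm(
  rows=[
    [[-0.02,-0.01,0],0,0.9],
    [[-0.06,-0.028,0],0,0.9],
    [[-0.1,-0.046,0],0,0.9],
    [[-0.14,-0.064,0],0,0.9],
    [[-0.18,-0.082,0],0,0.9],
  ],
)

```text
clock: 12.22
tool_pos: [0.562, 0.1918, 0.2995]
ee_rot: [-1.277, -2.867, 0.004]
contact_force: [0.7, -0.5, -1.1]
grip_width: 0.0116
grip_force: 25.0
```

Request:
move_arm(
  rows=[
    [[-0.04,-0.018,0],1,0.9],
    [[-0.08,-0.037,0],3,0.9],
    [[-0.11,-0.051,0],4,0.9],
    [[-0.13,-0.06,0],5.5,0.9],
    [[-0.1395,-0.0648,0],5.5,0.9],
  ],
)

```text
clock: 12.85
tool_pos: [0.6075, 0.0464, 0.301]
ee_rot: [-1.414, -2.803, 0.001]
contact_force: [-0.4, 0.6, -1.1]
grip_width: 0.012
grip_force: 25.0
```

Request:
move_arm(
  rows=[
    [[0,0,0],0,0.9],
    [[0,0,0],0,0.9],
    [[0,0,0],0,0.9],
    [[0,0,0.02],0,0.9],
    [[0,0,0.03],0,0.9],
  ],
)

```text
clock: 13.48
tool_pos: [0.6074, 0.0485, 0.2715]
ee_rot: [-1.411, -2.805, 0.001]
contact_force: [-1.3, -0.1, -1.5]
grip_width: 0.0121
grip_force: 25.0
```

```bash
python3 -c "
from h import *
go([.6080,.0480,.112],36.5)"
```

```text
t 13.47 tcp [0.6074 0.0485 0.2715] yaw 36.6 w 0.0121 shift [-0.0009  0.0004  0.1595] turn 0.1
```

Request:
move_arm(
  rows=[
    [[0,0,0.03],0,0.9],
    [[0,0,0.065],0,0.9],
    [[0,0,0.085],0,0.9],
    [[0,0,0.097],0,0.9],
    [[0,0,0.107],0,0.9],
  ],
)

```text
clock: 14.1
tool_pos: [0.6085, 0.0478, 0.166]
ee_rot: [1.412, 2.805, 0.001]
contact_force: [-0.0, 0.3, -1.4]
grip_width: 0.0117
grip_force: 25.0
```

Request:
move_arm(
  rows=[
    [[0,0,0.012],0,0.9],
    [[0,0,0.025],0,0.9],
    [[0,0,0.038],0,0.9],
    [[0,0,0.048],0,0.9],
    [[0,0,0.052],0,0.9],
  ],
)

```text
clock: 14.72
tool_pos: [0.6076, 0.0479, 0.1127]
ee_rot: [-1.413, -2.805, 0.0]
contact_force: [-0.4, 0.9, -1.3]
grip_width: 0.0116
grip_force: 25.0
```

Request:
move_arm(
  rows=[
    [[0,0,0.001],0,0.9],
    [[0,0,0.002],0,0.9],
    [[0,0,0.003],0,0.9],
    [[0,0,0.003],0,0.9],
    [[0,0,0.003],0,0.9],
  ],
)

```text
clock: 15.35
tool_pos: [0.6084, 0.0478, 0.1118]
ee_rot: [1.412, 2.805, 0.001]
contact_force: [-2.7, -0.1, 5.8]
grip_width: 0.0116
grip_force: 25.0
```

Seated (5.8 N). Release, rise, on to board_2.

Request:
move_arm(
  rows=[
    [[0,0,0],0,0.3],
    [[0,0,0],0,0.3],
    [[0,0,0],0,0.1],
    [[0,0,0],0,0.1],
    [[0,0,-0.03],0,0.1],
  ],
)

```text
clock: 15.98
tool_pos: [0.6057, 0.048, 0.138]
ee_rot: [-1.411, -2.801, 0.003]
contact_force: [-0.3, 0.6, 0.8]
grip_width: 0.0411
grip_force: 0.0
```

Request:
move_arm(
  rows=[
    [[0,0,-0.04],0,0.1],
    [[0,0,-0.08],0,0.1],
    [[0,0,-0.12],0,0.1],
    [[0,0,-0.15],0,0.1],
    [[0,0,-0.15],0,0.1],
  ],
)

```text
clock: 16.6
tool_pos: [0.6094, 0.0477, 0.2935]
ee_rot: [1.411, 2.801, 0.003]
contact_force: [-0.3, 0.2, 0.2]
grip_width: 0.0416
grip_force: 0.0
```

```bash
python3 -c "
from h import *
go([.4146,.313,.24],42)
for n in('side',): cv2.imwrite(f'pics/{n}4.png',env.read_camera(n)[:,:,::-1])"
```

```text
t 16.6 tcp [0.6094 0.0477 0.2935] yaw 36.54 w 0.0416 shift [0.3293 0.0013 0.0522] turn -5.5
```

View pics/side4.png

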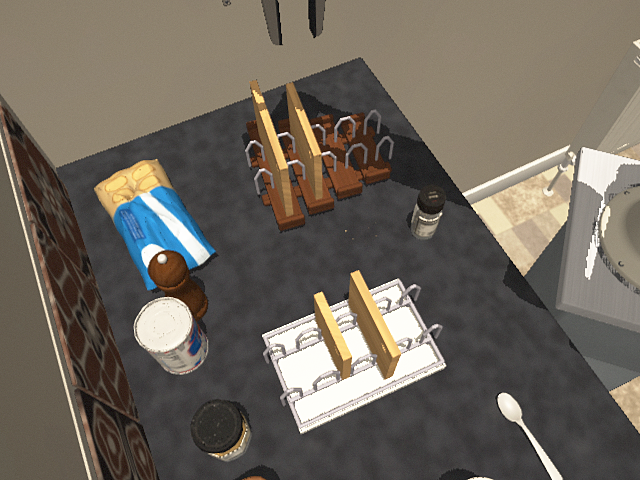

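Boards 3 and 4 stand in the two back slots, around (305,145) and (270,150). Boards 1 and 2 remain at (333,335) and (373,325). Next is board_2.

Request:
move_arm(
  rows=[
    [[0.025,0,0],0,0.1],
    [[0.065,0,0],0,0.1],
    [[0.105,0,0],0,0.1],
    [[0.145,0,0],0,0.1],
    [[0.185,0,0],0,0.1],
  ],
)

```text
clock: 17.27
tool_pos: [0.4958, 0.1972, 0.2878]
ee_rot: [-1.412, -2.803, 0.004]
contact_force: [0.5, -0.0, 0.5]
grip_width: 0.0413
grip_force: 0.0
```

Request:
move_arm(
  rows=[
    [[0.04,0,0],-1,0.1],
    [[0.08,0,0],-3,0.1],
    [[0.12,0.001,0.01],-4.5,0.1],
    [[0.1445,0.001,0.03],-5.5,0.1],
    [[0.1445,0.001,0.05],-5.5,0.1],
  ],
)

```text
clock: 17.9
tool_pos: [0.4103, 0.314, 0.2375]
ee_rot: [-1.272, -2.87, 0.004]
contact_force: [0.6, -0.0, -0.5]
grip_width: 0.0413
grip_force: 0.0
```

Request:
move_arm(
  rows=[
    [[0,0,0],0,0.1],
    [[0,0,0],0,0.1],
    [[0,0,0.04],0,0.1],
    [[0,0,0.08],0,0.1],
    [[0,0,0.1],0,0.1],
  ],
)

```text
clock: 18.52
tool_pos: [0.4121, 0.3125, 0.1389]
ee_rot: [-1.277, -2.869, 0.002]
contact_force: [0.4, -0.3, -0.1]
grip_width: 0.0409
grip_force: 0.0
```

```bash
python3 -c "
from h import *
go([.4146,.313,.102],42)"
```

```text
t 18.52 tcp [0.4121 0.3125 0.1389] yaw 41.99 w 0.0409 shift [-0.0013  0.0023  0.0369] turn -0.0
```

Request:
move_arm(
  rows=[
    [[0,0.001,0.02],0,0.1],
    [[0,0.001,0.036],0,0.1],
    [[0,0.001,0.036],0,0.1],
    [[0,0.001,0.036],0,0.9],
    [[0,0.001,0.036],0,0.9],
  ],
)

```text
clock: 19.15
tool_pos: [0.414, 0.3142, 0.1057]
ee_rot: [1.276, 2.869, 0.002]
contact_force: [-0.5, 0.3, -1.1]
grip_width: 0.0234
grip_force: 0.0
```

Request:
move_arm(
  rows=[
    [[0,0,0],0,0.9],
    [[0,0,0],0,0.9],
    [[0,0,0],0,0.9],
    [[0,0,0],0,0.9],
    [[0,0,0],0,0.9],
  ],
)

```text
clock: 19.77
tool_pos: [0.4137, 0.314, 0.1052]
ee_rot: [1.276, 2.87, 0.001]
contact_force: [-0.5, -0.2, 5.8]
grip_width: 0.0117
grip_force: 25.0
```

```bash
python3 -c "
from h import *
go([.4146,.313,.102],42)"
```

```text
t 19.77 tcp [0.4137 0.314  0.1052] yaw 42.04 w 0.0117 shift [-0.0013  0.0001  0.0032] turn 0.0
```

Request:
move_arm(
  rows=[
    [[0,0,-0.03],0,0.9],
    [[0,0,-0.07],0,0.9],
    [[0,0,-0.12],0,0.9],
    [[0,0,-0.16],0,0.9],
    [[0,0,-0.19],0,0.9],
  ],
)

```text
clock: 20.4
tool_pos: [0.4133, 0.3139, 0.2958]
ee_rot: [1.277, 2.87, 0.001]
contact_force: [-0.1, 0.4, -0.8]
grip_width: 0.0122
grip_force: 25.0
```

```bash
python3 -c "
from h import *
go([.563,.0165,.296],36.5)"
```

```text
t 20.4 tcp [0.4133 0.3139 0.2958] yaw 42.04 w 0.0122 shift [-3.211e-01 -8.800e-02 -2.000e-04] turn 5.5
```

Request:
move_arm(
  rows=[
    [[-0.02,-0.006,0],0,0.9],
    [[-0.06,-0.017,0],0,0.9],
    [[-0.1,-0.028,0],0,0.9],
    [[-0.14,-0.038,0],0,0.9],
    [[-0.18,-0.049,0],0,0.9],
  ],
)

```text
clock: 21.02
tool_pos: [0.4975, 0.1461, 0.2936]
ee_rot: [-1.276, -2.869, 0.001]
contact_force: [0.3, -0.2, -0.5]
grip_width: 0.0114
grip_force: 25.0
```

Request:
move_arm(
  rows=[
    [[-0.04,-0.011,0],1,0.9],
    [[-0.08,-0.022,0],3,0.9],
    [[-0.11,-0.03,0],4,0.9],
    [[-0.13,-0.036,0],5.5,0.9],
    [[-0.141,-0.039,0],5.5,0.9],
  ],
)

```text
clock: 21.65
tool_pos: [0.5629, 0.016, 0.2939]
ee_rot: [-1.413, -2.804, 0.0]
contact_force: [0.2, 0.1, -2.0]
grip_width: 0.0119
grip_force: 25.0
```

Request:
move_arm(
  rows=[
    [[0,0,0],0,0.9],
    [[0,0,0],0,0.9],
    [[0,0,0],0,0.9],
    [[0,0,0.02],0,0.9],
    [[0,0,0.03],0,0.9],
  ],
)

```text
clock: 22.28
tool_pos: [0.5623, 0.0171, 0.2636]
ee_rot: [-1.411, -2.805, 0.0]
contact_force: [-0.4, -1.0, -1.3]
grip_width: 0.0117
grip_force: 25.0
```

```bash
python3 -c "
from h import *
go([.563,.0165,.103],36.5)"
```

```text
t 22.27 tcp [0.5623 0.0171 0.2636] yaw 36.58 w 0.0117 shift [-0.001   0.0004  0.1606] turn 0.1
```

Request:
move_arm(
  rows=[
    [[0,0,0.03],0,0.9],
    [[0,0,0.065],0,0.9],
    [[0,0,0.085],0,0.9],
    [[0,0,0.097],0,0.9],
    [[0,0,0.107],0,0.9],
  ],
)

```text
clock: 22.9
tool_pos: [0.5632, 0.0166, 0.1576]
ee_rot: [1.412, 2.805, 0.0]
contact_force: [-0.6, -0.1, -1.2]
grip_width: 0.0117
grip_force: 25.0
```

Request:
move_arm(
  rows=[
    [[0,0,0.012],0,0.9],
    [[0,0,0.025],0,0.9],
    [[0,0,0.038],0,0.9],
    [[0,0,0.048],0,0.9],
    [[0,0,0.053],0,0.9],
  ],
)

```text
clock: 23.52
tool_pos: [0.5625, 0.0166, 0.1037]
ee_rot: [-1.413, -2.805, 0.0]
contact_force: [-0.1, -0.6, -0.9]
grip_width: 0.0116
grip_force: 25.0
```

Request:
move_arm(
  rows=[
    [[0,0,0.001],0,0.9],
    [[0,0,0.002],0,0.9],
    [[0,0,0.003],0,0.9],
    [[0,0,0.003],0,0.9],
    [[0,0,0.003],0,0.9],
  ],
)

```text
clock: 24.15
tool_pos: [0.5635, 0.0165, 0.1032]
ee_rot: [1.412, 2.805, 0.001]
contact_force: [-3.3, 1.5, 5.6]
grip_width: 0.0117
grip_force: 25.0
```

Request:
move_arm(
  rows=[
    [[0,0,0],0,0.3],
    [[0,0,0],0,0.3],
    [[0,0,0],0,0.1],
    [[0,0,0],0,0.1],
    [[0,0,-0.03],0,0.1],
  ],
)

```text
clock: 24.78
tool_pos: [0.5607, 0.0168, 0.1293]
ee_rot: [-1.411, -2.801, 0.003]
contact_force: [-0.6, 0.2, 0.6]
grip_width: 0.0416
grip_force: 0.0
```

Request:
move_arm(
  rows=[
    [[0,0,-0.04],0,0.1],
    [[0,0,-0.08],0,0.1],
    [[0,0,-0.12],0,0.1],
    [[0,0,-0.15],0,0.1],
    [[0,0,-0.15],0,0.1],
  ],
)

```text
clock: 25.4
tool_pos: [0.5643, 0.0163, 0.2844]
ee_rot: [1.411, 2.801, 0.003]
contact_force: [0.3, -0.7, -0.1]
grip_width: 0.0418
grip_force: 0.0
```

```bash
python3 -c "
from h import *
go([.4605,.3448,.24],42)"
```

```text
t 25.4 tcp [0.5643 0.0163 0.2844] yaw 36.54 w 0.0418 shift [0.326  0.112  0.0434] turn -5.5
```

Request:
move_arm(
  rows=[
    [[0.025,0.009,0],0,0.1],
    [[0.065,0.022,0],0,0.1],
    [[0.105,0.036,0],0,0.1],
    [[0.145,0.05,0],0,0.1],
    [[0.185,0.064,0],0,0.1],
  ],
)

```text
clock: 26.02
tool_pos: [0.5028, 0.2043, 0.2793]
ee_rot: [-1.412, -2.803, 0.003]
contact_force: [-0.3, 0.9, -0.1]
grip_width: 0.0415
grip_force: 0.0
```

Request:
move_arm(
  rows=[
    [[0.04,0.014,0],-1,0.1],
    [[0.08,0.028,0],-3,0.1],
    [[0.12,0.042,0.01],-4.5,0.1],
    [[0.141,0.049,0.03],-5.5,0.1],
    [[0.141,0.049,0.045],-5.5,0.1],
  ],
)

```text
clock: 26.65
tool_pos: [0.458, 0.3461, 0.2336]
ee_rot: [-1.273, -2.87, 0.005]
contact_force: [0.1, -0.4, -0.5]
grip_width: 0.0414
grip_force: 0.0
```

Request:
move_arm(
  rows=[
    [[0,0,0],0,0.1],
    [[0,0,0],0,0.1],
    [[0,0,0.04],0,0.1],
    [[0,0,0.08],0,0.1],
    [[0,0,0.1],0,0.1],
  ],
)

```text
clock: 27.28
tool_pos: [0.4594, 0.3445, 0.1351]
ee_rot: [-1.278, -2.869, 0.002]
contact_force: [0.3, -0.0, 0.8]
grip_width: 0.0414
grip_force: 0.0
```

```bash
python3 -c "
from h import *
go([.4605,.3448,.092],42)"
```

```text
t 27.27 tcp [0.4594 0.3445 0.1351] yaw 41.96 w 0.0414 shift [-0.0005  0.001   0.0431] turn -0.0
```

Request:
move_arm(
  rows=[
    [[0,0,0.025],0,0.1],
    [[0,0,0.042],0,0.1],
    [[0,0,0.042],0,0.1],
    [[0,0,0.042],0,0.9],
    [[0,0,0.042],0,0.9],
  ],
)

```text
clock: 27.9
tool_pos: [0.4605, 0.3461, 0.0959]
ee_rot: [1.276, 2.869, 0.003]
contact_force: [0.3, 0.0, 0.1]
grip_width: 0.0236
grip_force: 0.0
```

Request:
move_arm(
  rows=[
    [[0,0,0],0,0.9],
    [[0,0,0],0,0.9],
    [[0,0,0],0,0.9],
    [[0,0,0],0,0.9],
    [[0,0,0],0,0.9],
  ],
)

```text
clock: 28.52
tool_pos: [0.46, 0.3459, 0.0953]
ee_rot: [1.276, 2.87, 0.001]
contact_force: [-1.3, -0.3, 5.3]
grip_width: 0.0118
grip_force: 25.0
```

```bash
python3 -c "
from h import *
go([.4605,.3448,.092],42)"
```

```text
t 28.52 tcp [0.46   0.3459 0.0953] yaw 42.04 w 0.0118 shift [-0.0012 -0.0004  0.0033] turn 0.0
```

Request:
move_arm(
  rows=[
    [[0,0,-0.03],0,0.9],
    [[0,0,-0.07],0,0.9],
    [[0,0,-0.12],0,0.9],
    [[0,0,-0.16],0,0.9],
    [[0,0,-0.19],0,0.9],
  ],
)

```text
clock: 29.15
tool_pos: [0.4596, 0.3458, 0.2859]
ee_rot: [1.277, 2.87, 0.001]
contact_force: [-0.0, -0.1, -1.0]
grip_width: 0.012
grip_force: 25.0
```

```bash
python3 -c "
from h import *
go([.5192,-.0166,.285],36.5)"
```

```text
t 29.15 tcp [0.4596 0.3458 0.2859] yaw 42.04 w 0.012 shift [-0.309  -0.1984  0.0008] turn 5.5
```

Request:
move_arm(
  rows=[
    [[-0.02,-0.013,0],0,0.9],
    [[-0.058,-0.037,0],0,0.9],
    [[-0.095,-0.061,0],0,0.9],
    [[-0.133,-0.085,0],0,0.9],
    [[-0.17,-0.109,0],0,0.9],
  ],
)

```text
clock: 29.78
tool_pos: [0.4921, 0.1451, 0.2837]
ee_rot: [-1.276, -2.869, 0.001]
contact_force: [1.2, 0.2, -1.0]
grip_width: 0.0118
grip_force: 25.0
```

Request:
move_arm(
  rows=[
    [[-0.037,-0.024,0],1,0.9],
    [[-0.075,-0.048,0],3,0.9],
    [[-0.11,-0.071,0],4,0.9],
    [[-0.13,-0.084,0],5.5,0.9],
    [[-0.139,-0.0894,0],5.5,0.9],
  ],
)

```text
clock: 30.4
tool_pos: [0.5189, -0.0177, 0.2837]
ee_rot: [-1.414, -2.804, 0.0]
contact_force: [-0.5, -0.6, -1.3]
grip_width: 0.0119
grip_force: 25.0
```

Request:
move_arm(
  rows=[
    [[0,0,0],0,0.9],
    [[0,0,0],0,0.9],
    [[0,0,0],0,0.9],
    [[0,0,0.02],0,0.9],
    [[0,0,0.03],0,0.9],
  ],
)

```text
clock: 31.02
tool_pos: [0.5187, -0.016, 0.2536]
ee_rot: [-1.411, -2.805, 0.0]
contact_force: [-0.3, 0.6, -1.3]
grip_width: 0.012
grip_force: 25.0
```

```bash
python3 -c "
from h import *
go([.519,-.0163,.0935],36.5)"
```

```text
t 31.02 tcp [ 0.5187 -0.016   0.2536] yaw 36.59 w 0.012 shift [-0.0006  0.0002  0.1601] turn 0.1
```

Request:
move_arm(
  rows=[
    [[0,0,0.03],0,0.9],
    [[0,0,0.065],0,0.9],
    [[0,0,0.085],0,0.9],
    [[0,0,0.097],0,0.9],
    [[0,0,0.107],0,0.9],
  ],
)

```text
clock: 31.65
tool_pos: [0.5195, -0.0166, 0.1476]
ee_rot: [1.412, 2.805, 0.0]
contact_force: [0.6, -0.2, -1.3]
grip_width: 0.0117
grip_force: 25.0
```

Request:
move_arm(
  rows=[
    [[0,0,0.012],0,0.9],
    [[0,0,0.025],0,0.9],
    [[0,0,0.038],0,0.9],
    [[0,0,0.048],0,0.9],
    [[0,0,0.053],0,0.9],
  ],
)

```text
clock: 32.28
tool_pos: [0.5188, -0.0166, 0.0937]
ee_rot: [-1.413, -2.805, 0.0]
contact_force: [-0.3, -0.3, -1.4]
grip_width: 0.0117
grip_force: 25.0
```

Request:
move_arm(
  rows=[
    [[0,0,0.001],0,0.9],
    [[0,0,0.002],0,0.9],
    [[0,0,0.003],0,0.9],
    [[0,0,0.003],0,0.9],
    [[0,0,0.003],0,0.9],
  ],
)

```text
clock: 32.9
tool_pos: [0.5197, -0.0167, 0.0933]
ee_rot: [1.412, 2.805, 0.0]
contact_force: [-4.3, 1.5, 8.3]
grip_width: 0.0116
grip_force: 25.0
```

Request:
move_arm(
  rows=[
    [[0,0,0],0,0.3],
    [[0,0,0],0,0.3],
    [[0,0,0],0,0.1],
    [[0,0,0],0,0.1],
    [[0,0,-0.03],0,0.1],
  ],
)

```text
clock: 33.52
tool_pos: [0.517, -0.0161, 0.1195]
ee_rot: [-1.411, -2.801, 0.002]
contact_force: [1.3, 0.1, 0.0]
grip_width: 0.0415
grip_force: 0.0
```

Request:
move_arm(
  rows=[
    [[0,0,-0.04],0,0.1],
    [[0,0,-0.08],0,0.1],
    [[0,0,-0.12],0,0.1],
    [[0,0,-0.15],0,0.1],
    [[0,0,-0.18],0,0.1],
  ],
)

```text
clock: 34.15
tool_pos: [0.5191, -0.0166, 0.3027]
ee_rot: [1.413, 2.806, 0.0]
contact_force: [0.3, 0.3, 0.6]
grip_width: 0.0414
grip_force: 0.0
```

Request:
move_arm(
  rows=[
    [[0.03,-0.01,0],0,0.1],
    [[0.07,-0.03,0],0,0.1],
    [[0.11,-0.05,0],0,0.1],
    [[0.15,-0.07,0],0,0.1],
    [[0.18,-0.08,0],0,0.1],
  ],
)

```text
clock: 34.78
tool_pos: [0.3463, 0.0809, 0.3016]
ee_rot: [1.413, 2.805, 0.0]
contact_force: [0.2, 0.5, 0.5]
grip_width: 0.0415
grip_force: 0.0
```

```bash
python3 -c "
from h import *
print(env.observe()['tool_pos'])
for n in('side',): cv2.imwrite(f'pics/{n}5.png',env.read_camera(n)[:,:,::-1])"
```

```text
[0.34633515 0.08092312 0.30157984]
```

View pics/side5.png

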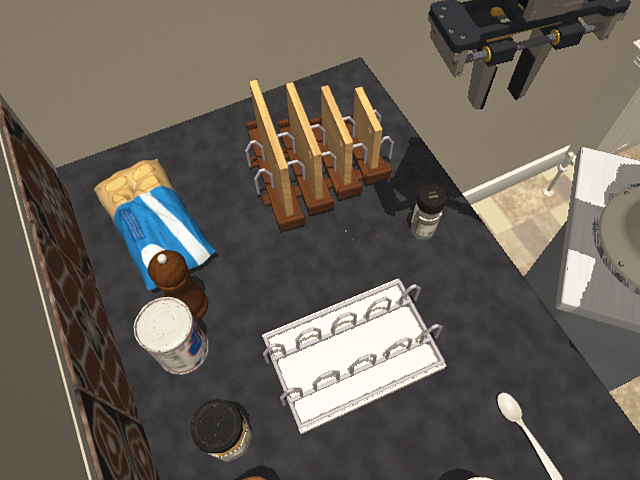

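All four boards stand in the stand in size order, from (370,130) at the front to (270,150) at the back. The drainer is empty, nothing else has moved, and the arm is clear.

```bash
python3 -c "
from workcell import env
print(env.job_done())"
```

```text
the job is handed in; nothing more can be done
None
```

All four boards are in the dark wooden stand, smallest in the front slot to largest at the back, upright and released; the job was handed in at about 35 s.

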